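Roll a water-filter cartridge into its vee cradle and clamp it

TASK

Roll the big white water-filter cartridge gently along the counter and up the ramp into the vee of the metal cradle, never lifting it, and let it settle there by itself, square and about midway along the vee. Then push the clamp arm down by feel until its sprung rubber pad holds the cartridge snugly, with about 6 newtons on it and never as much as 12, and leave it clamped. Do not knock over or shift the other things on the counter.

Things in the scene. Friction and masses are not known exactly. Their poses are not given: they have to be found in the camera images.
- cartridge_center (a point): Centre of the loose white cartridge: a plain closed cylinder 100 mm in diameter, 180 mm long, about 0.6 kg, lying on the counter before the ramp (centre 50 mm up); too thick to grip. Its x axis is its long axis; y and z turn as it rolls. It rolls very freely, is slippery (friction about 0.3) and is turned square if pushed from behind at two spread points. Never push it with the fingers with 20 N or more.
- cradle: Fixed metal vee cradle, 120 mm wide. Origin on the counter under the middle of the vee's bottom line. x axis along the vee, y axis in the roll-in direction. The vee's faces slope 35 degrees, from the entry lip at y = -34 mm to the bottom at y = 0 (2 mm high) and up to y = +52 mm. A settled cartridge has its centre at y = 0, 63 mm up, its top 113 mm up.
- cradle_lip (a point): Middle of the cradle's entry lip, 34 mm before the vee's bottom line and 26 mm above the counter; the straight ramp climbs to it from the counter over 121 mm. A cartridge whose centre is pushed past the lip drops into the vee by itself.
- cradle_post (a point): Top of the fixed post that carries the clamp arm: 24 by 20 mm, 234 mm high, 85 mm beyond the vee's bottom line on the side away from the ramp.
- clamp (a joint): How far the clamp arm has been slid down its post, m: 0 top, 0.092 lowest; starts between 0 and 0.015. Stiff slide: it stays where left; it takes about 5 N to push it down and holds up to about 8 N from below.
- clamp_press (a point): Centre of the top of the round press button (34 mm across) on the clamp arm, over the middle of the vee; 230 mm up at joint 0. The arm reaches 22 mm past it to the ramp side. A rubber pad under it, its underside 51 to 77 mm below this point (varies, not measured), gives on a spring of 4 N per mm. Pushing down takes about 5 N sliding free, rising 4 N per mm once the pad bears: stop near 11 N.
- dish: Bystander: small white ceramic bowl, 90 mm across, 30 mm high; origin under its centre, on the counter. Leave alone.
- mug: Bystander: white mug, 76 mm across, 90 mm high; origin under its centre, on the counter. Leave alone.
- mill_a: Bystander: black pepper mill, 52 mm across, 185 mm high; origin under its centre, on the counter. Leave alone.
- mill_b: Bystander: steel pepper mill, 52 mm across, 185 mm high; origin under its centre, on the counter. Leave alone.
- water: Bystander: clear water bottle, 64 mm across, 200 mm high; origin under its centre, on the counter. Leave alone.
- tin: Bystander: low steel tin, 72 mm across, 55 mm high; origin under its centre, on the counter. Leave alone.
- spent: Bystander: old, smaller filter canister standing upright, 72 mm across, 130 mm high; origin under its centre, on the counter. Leave alone.
There are look-alikes about, which are no part of the job. What is shaped like the part that bears cartridge_center but red or yellow is not meant.

How it is judged:
On the way:
1. the cartridge has settled in the vee, square and midway, with the clamp not yet touching it (y of cartridge_center in the frame of cradle between -0.004 and 0.004 m and z of cartridge_center in the frame of cradle between 0.059 and 0.067 m and x of cartridge_center in the frame of cradle between -0.04 and 0.04 m and angle between the x axis of cartridge_center and the x axis of cradle, either way round below 0.06 rad and contact force between clamp and cartridge below 0.1 N and linear speed of cartridge below 0.02 m/s), for 0.3 s.
At the end, for the whole second after the job is handed in: the cartridge lies in the vee (centre within 4 mm of the vee's centre plane and of its seated height of 63 mm, within 40 mm of the vee's middle lengthwise, axis within 0.06 rad of the vee's) at rest, and the clamp's pad presses on it with 3 to 12 N by itself (y of cartridge_center in the frame of cradle between -0.004 and 0.004 m and z of cartridge_center in the frame of cradle between 0.059 and 0.067 m and x of cartridge_center in the frame of cradle between -0.04 and 0.04 m and angle between the x axis of cartridge_center and the x axis of cradle, either way round below 0.06 rad and contact force between clamp and cartridge between 3 and 12 N and linear speed of cartridge below 0.01 m/s); the robot touches nothing.
It fails at once if the clamp presses the cartridge with 12 N or more (contact force between clamp and cartridge above 12 N).
It fails at once if the fingers push the cartridge with 20 N or more (contact force between the fingers and cartridge above 20 N).
It fails at once if the cartridge is lifted (centre above 100 mm) (height (world z) of cartridge_center above 0.1 m).
It fails at once if another thing on the counter is shifted by 30 mm or more (distance of any of dish, mug, mill_a, mill_b, water, tin, spent from where it was at the start of the episode above 0.03 m).
It also fails if it takes over 54 s, if anything falls off the work surface, if the arm or the gripper's body presses on something with over 40 N, if the wrist force passes 120 N, or if a joint passes its speed limit or range.

ROBOT

A 6-joint arm with a two-finger parallel gripper is mounted at the origin on the work surface. World frame = base frame: x ahead of the robot, y to its left, z up, the work surface at z = 0. Lengths are in m, angles in rad, forces in N, time in s.
With the tool pointing down it reaches from about 0.3 to 0.775 m from the base axis. Payload 14.6 kg.
Tool frame: the origin (TCP) lies at the very end of the fingers, on their centre line; the grasp point (between the pads) lies 19 mm behind it (ctrl.hold_point_z is the z of the grasp point in the tool frame, in m); z points along the fingers, y is the direction in which the jaws open and shut (so a half turn about z gives the same grasp; the last joint's range is limited). The gripper opens to 94 mm and grips with 3 to 60 N. Pads are 16 mm wide; open, the fingers measure 119 mm over their backs; the gripper's body (75 mm by 177 mm) begins 78 mm behind the grasp point.
Start: joints at [-1.216, 0.3, 1.521, -0, 1.321, -0.067], TCP at [0.225, -0.502, 0.205] pointing down, gripper open.
Joint ranges: [-3.03, 3.03], [-0.79, 2.21], [0.23, 2.52], [-1.04, 4.18], [0, 3.07], [-2.55, 2.55]. Speed limits (rad/s): [2.22, 2.22, 2.57, 3.14, 3.14, 3.14].

INTERFACE

Orientations are given as [roll, pitch, yaw] about the fixed x, y, z axes, in that order (R = Rz(yaw) Ry(pitch) Rx(roll)).
In Python, from station import ctrl, cams, hand_in gives the robot as it stands.
- The arm moves only by the tool servo_tool, never from a script. Its argument "rows" is a list of rows, each a list of 7 numbers: the shift along the world's x, y, z in m, then the turn, a rotation vector about the world's x, y, z in rad, then the gripper command: -1 is shut, 1 is fully open, values between are in proportion. A call has exactly 8 rows; each row is the pose to reach, as a shift and turn from the pose measured when the call began; what a row does not reach only later rows make up. A row lasts 1/12 s, in which the tool goes at most 41.7 mm and 7.16 degrees, less where a joint would pass 70% of its speed; a pose out of reach is approached as far as the arm can. A call with a gripper value outside its range is refused whole. The fingers move at their own pace and stop on an object; "newtons" is the grip in N (left out, the last holds). Time passes only in rows, so rows that repeat a pose let the fingers close, or fill a call up. It gives the time, the measured TCP pose, the force and the opening at its end, in the units of the state.
- ctrl.get_obs(): the state, without advancing time (a new reading comes with each control period).
- cams.camera(name): name is "scene" or "top" or "wrist"; returns a dict with "image" (400x640x3 uint8, red, green, blue), "depth" (400x640 float32, m along the optical axis (not along the pixel's ray), 0 where there is no reading), "fx", "fy", "cx", "cy" (pixels), "rvec" (rotation vector, rad) and "tvec" (3), from world to camera coordinates, as OpenCV has them; the wrist camera has in their place "hand_eye" (4x4, takes a point from camera to tool coordinates, whose origin is the TCP and whose axes are the flange's). Camera axes: x right, y down, z forward; pixel columns grow to the right and rows downward; lengths in m; the calibration is good to about 2 mm. A picture is of the moment at which its call begins: read the wrist's pose just before it.
- hand_in(): hands the job in, once; it reports no verdict.
Trained networks look in a picture, given as the dict that the camera call returned (one of the last four; its "shot" number tells which), for a name from the list of things; names that differ only in an ending like _2 or _b are one class to them, and where a whole thing is asked for, a point or a joint stands for the part that bears it (a point fixed in the world has none). Each returns a list of dicts, best first, with "p" (0 to 1); they miss things now and then, are a little off and sometimes report something else, mostly with a low value. They report only what shows in the picture. A call takes as long as a camera call. They do not tell look-alikes from the thing itself.
- cams.spot_in(picture, name): "box" ([left, top, right, bottom] as shares, 0 to 1, of the picture: columns of its width, rows of its height, round what is visible of it).
- cams.place_of(picture, name): "at" ([column, row] as shares, 0 to 1, of the picture: columns of its width, rows of its height: a listed point, or the origin of a listed thing).
The state is a dict: "time_s": time; "qpos": joint angles; "joint_vel": joint speeds; "tau": joint torques, N m; "ee_pos": TCP position; "eef_rot": TCP orientation; "force": force on the tool from outside, world axes, zero at the start; "moment": the same for the moment, N m; "grip_width": finger opening in m.
Only numpy, scipy, OpenCV 4.12 (cv2) and the standard library are available. Lean on these libraries where they do the work, as an engineer would, in place of code of your own. Each camera call takes 0.05 s, during which the arm holds its last target.

## Working session

There is one attempt and no reset: what is moved stays moved. The work goes in short steps, Python scripts to look and compute and a tool call to move; the robot and the scene stay as the last step left them, time stands still between calls to the robot, and variables do not carry over. Pictures are saved under pics/ and viewed, and the job is handed in when it is done.

Besides the shell and the picture viewer there is one more tool, called after "Emit:" by a JSON object that holds its "api" and its "payload". servo_tool: Moves the arm, as the interface text tells. Its arguments: {"type":"object","properties":{"rows":{"type":"array"},"newtons":{"type":"number"}},"required":["rows"]}

```bash
ls; mkdir -p pics; cat > h.py <<'E'
import numpy as np, cv2
from station import ctrl, cams, hand_in
def RT(p):
    return cv2.Rodrigues(np.array(p["rvec"],float))[0], np.array(p["tvec"],float).reshape(3)
def eul(r):
    from scipy.spatial.transform import Rotation as R
    return R.from_euler('xyz',r).as_matrix()
def c2w(p,obs=None):
    if "rvec" in p and p["rvec"] is not None:
        R,t=RT(p); return R.T,-R.T@t
    he=np.array(p["hand_eye"]); Rt=eul(obs["eef_rot"]); 
    return Rt@he[:3,:3], Rt@he[:3,3]+np.array(obs["ee_pos"])
def ray(p,u,v,obs=None):
    R,c=c2w(p,obs); d=R@np.array([(u-p["cx"])/p["fx"],(v-p["cy"])/p["fy"],1.]); return c,d
def atz(p,u,v,z,obs=None):
    c,d=ray(p,u,v,obs); return c+d*(z-c[2])/d[2]
def cloud(p,obs=None):
    R,c=c2w(p,obs); D=p["depth"]; v,u=np.mgrid[:D.shape[0],:D.shape[1]]
    P=np.stack([(u-p["cx"])/p["fx"]*D,(v-p["cy"])/p["fy"]*D,D],-1)@R.T+c
    P[D==0]=np.nan; return P
def proj(p,X):
    R,t=RT(p); q=R@np.array(X)+t; return p["fx"]*q[0]/q[2]+p["cx"],p["fy"]*q[1]/q[2]+p["cy"]
def tri(a,b):
    (c1,d1),(c2,d2)=a,b
    A=np.stack([d1,-d2],1); s=np.linalg.lstsq(A,c2-c1,rcond=None)[0]
    x,y=c1+s[0]*d1,c2+s[1]*d2; return (x+y)/2,np.linalg.norm(x-y)
def save(n,im): cv2.imwrite("pics/"+n,im[:,:,::-1])
E
cat > s1.py <<'E'
from h import *
print(ctrl.get_obs())
pics={}
for n in("scene","top"):
    p=cams.camera(n); save(n+"0.png",p["image"]); pics[n]=p
    print(n,c2w(p)[1],p["fx"])
names="cartridge_center cradle cradle_lip cradle_post clamp clamp_press dish mug mill_a water tin spent".split()
for nm in names:
    r={}
    for n in pics:
        l=cams.place_of(pics[n],nm) if nm!="clamp" else cams.spot_in(pics[n],nm)
        for d in l[:3]:
            if "at" in d: print(nm,n,round(d["p"],2),np.round(np.array(d["at"])*[640,400],1))
            else: print(nm,n,round(d["p"],2),np.round(np.array(d["box"])*[640,400,640,400],1))
        if l and "at" in l[0]: r[n]=ray(pics[n],*(np.array(l[0]["at"])*[640,400]))
    if len(r)==2: print("   ->",tri(r["scene"],r["top"]))
np.save("top0.npy",cloud(pics["top"]));np.save("scene0.npy",cloud(pics["scene"]))
E
python3 s1.py
```

```text
pics
{'time_s': 0.0, 'qpos': array([-1.21559240e+00,  3.00456460e-01,  1.52155580e+00, -3.17456071e-06,
        1.32068565e+00, -6.65888072e-02]), 'joint_vel': array([ 1.05790784e-03, -2.04972963e-03,  1.65950854e-03, -1.40237491e-05,
       -1.24682488e-03, -2.19359985e-04]), 'tau': array([-1.38529034e-03, -5.31809950e+01, -3.52738059e+01,  7.07951188e-02,
        2.44329509e-02, -9.33940737e-05]), 'ee_pos': array([ 0.22508376, -0.50156159,  0.20490505]), 'eef_rot': array([-3.14048963e+00, -7.04757183e-05,  4.21793479e-01]), 'force': array([0.39464575, 1.02139703, 0.44592018]), 'moment': array([ 0.01393173, -0.02833405,  0.06007031]), 'grip_width': 0.09398450561990379}
scene [ 0.93996661 -0.64512528  0.80062489] 397.786188051668
top [0.43146703 0.01446986 1.27721675] 487.9349130379669
cartridge_center scene 0.95 [253.3 347.1]
cartridge_center scene 0.89 [288.3 257.8]
cartridge_center scene 0.66 [161.8 268.7]
cartridge_center top 0.66 [438.6 318.2]
cartridge_center top 0.63 [452.2 182.1]
   -> (array([ 0.33887057, -0.26871852, -0.19146203]), np.float64(0.27039257649495757))
cradle sc
[... 1072 characters left out ...]
3 , 0.00481121]), np.float64(0.003581146775300796))
mill_a scene 0.96 [362.  192.1]
mill_a scene 0.57 [385.6 207.4]
mill_a top 0.62 [202.3 223.2]
   -> (array([0.4990802 , 0.3177298 , 0.01332985]), np.float64(0.00398725560357551))
water scene 0.73 [356.  302.9]
water top 0.95 [346.9 152.1]
   -> (array([ 0.68682658, -0.06141287, -0.01998536]), np.float64(0.0037646193871897476))
tin scene 0.6 [371.8 273. ]
tin top 0.96 [308.7 152.8]
   -> (array([ 0.68130398,  0.0400086 , -0.00681647]), np.float64(0.0016698654336202265))
spent scene 0.68 [410.7 225.1]
spent top 0.83 [225.7 147.9]
spent top 0.68 [275.2 208.2]
   -> (array([0.69618348, 0.25893115, 0.00933728]), np.float64(0.003103292289459221))
```

View pics/scene0.png

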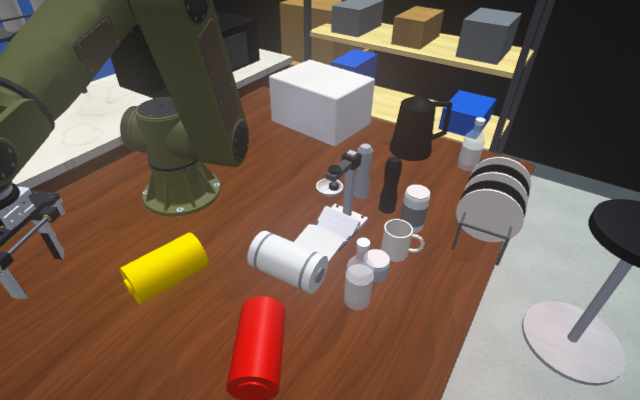

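View pics/top0.png

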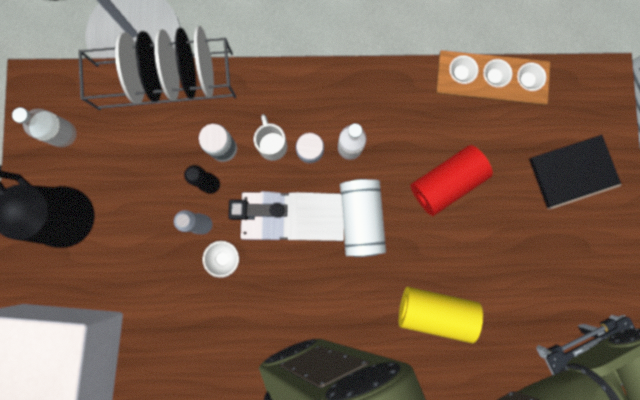

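The wanted white cartridge is at scene (288,260) and top (363,217). The look-alikes are red at scene (257,347) / top (453,180) and yellow at scene (164,267) / top (441,315). The standing canister at top (215,142) is "spent". I choose the white one, lying just before the ramp.

```bash
cat > s2.py <<'E'
from h import *
im=cv2.imread("pics/top0.png"); sc=cv2.imread("pics/scene0.png")
c=cv2.resize(im[130:280,170:400],None,fx=3,fy=3,interpolation=cv2.INTER_CUBIC)
cv2.imwrite("pics/crop_top.png",c)
cv2.imwrite("pics/crop_sc.png",cv2.resize(sc[140:320,230:430],None,fx=3,fy=3,interpolation=cv2.INTER_CUBIC))
P=np.load("top0.npy"); Q=np.load("scene0.npy")
print(np.isfinite(P).mean(), P[:,:,2][260:380:40,300:320].mean())
A=np.concatenate([P.reshape(-1,3),Q.reshape(-1,3)])
for nm,X in(("top",P.reshape(-1,3)),("scene",Q.reshape(-1,3))):
    m=(X[:,0]>.38)&(X[:,0]<.62)&(X[:,1]>-.2)&(X[:,1]<-.035)&(X[:,2]>.04)&(X[:,2]<.13)
    Y=X[m]; print(nm,m.sum(),Y.min(0),Y.max(0))
    from scipy.optimize import least_squares
    def f(q):
        a=np.array([np.cos(q[3]),np.sin(q[3]),0]); d=Y-[q[0],q[1],q[2]]; d=d-np.outer(d@a,a)
        return np.linalg.norm(d,axis=1)-.05
    s=least_squares(f,[.51,-.1,.05,0],loss='soft_l1',f_scale=.002); q=s.x.copy()
    a=np.array([np.cos(q[3]),np.sin(q[3]),0]); t=(Y-[q[0],q[1],q[2]])@a
    print(q,np.abs(s.fun).mean(),"axial",np.percentile(t,[0,1,99,100]),"mid",q[:2]+a[:2]*(t.min()+t.max())/2)
# profile
for nm,X in(("top",P.reshape(-1,3)),("scene",Q.reshape(-1,3))):
    print(nm)
    for y in np.arange(-.06,.22,.01):
        m=(abs(X[:,1]-y)<.005)&(X[:,0]>.42)&(X[:,0]<.6)&(X[:,2]>-.02)
        Z=X[m]; 
        if len(Z): 
            k=Z[:,2]>max(.006,0); W=Z[k]
            if len(W): print(round(y,3),len(W),"x",W[:,0].min().round(3),W[:,0].max().round(3),"z",np.percentile(W[:,2],[5,50,95,100]).round(3))
E
python3 s2.py
```

```text
0.995953125 0.05482279289926604
top 2953 [ 0.4101648  -0.14700551  0.04627107] [ 0.6002607  -0.03861629  0.10540014]
[ 0.20762324 -0.11152238  0.04881191  0.06120748] 0.0017970377090496376 axial [0.20272259 0.2058095  0.38534573 0.39261632] mid [ 0.50473528 -0.09331415]
scene 2845 [ 0.41150258 -0.14871721  0.04005762] [ 0.59942925 -0.03780984  0.10439371]
[ 0.09299766 -0.11850845  0.05147543  0.06281799] 0.0029831324555595023 axial [0.31940904 0.32234358 0.50570975 0.506857  ] mid [ 0.50531582 -0.09257333]
top
-0.06 300 x 0.421 0.592 z [0.078 0.086 0.093 0.096]
-0.05 295 x 0.42 0.591 z [0.06  0.074 0.085 0.09 ]
-0.04 97 x 0.454 0.59 z [0.007 0.061 0.069 0.073]
-0.03 51 x 0.451 0.569 z [0.006 0.007 0.011 0.011]
-0.02 96 x 0.452 0.569 z [0.006 0.008 0.011 0.014]
-0.01 141 x 0.452 0.582 z [0.006 0.009 0.012 0.018]
0.0 157 x 0.452 0.569 z [0.007 0.01  0.014 0.015]
0.01 175 x 0.452 0.572 z [0.009 0.012 0.017 0.019]
0.02 177 x 0.452 0.572 z [0.01  0.014 0.018 0.021]
0.03 182 x 0.452 0.572 z [0.011 0.016 0.021 0.024]
0.04 182 x 0.455 0.571 z [0.014 0.018 0.022 0.025]
0.05 184 x 0.455 0.572 
[... 1511 characters left out ...]
 x 0.457 0.574 z [0.013 0.21  0.228 0.232]
0.1 142 x 0.454 0.574 z [0.008 0.177 0.23  0.232]
0.11 141 x 0.456 0.573 z [0.006 0.012 0.23  0.232]
0.12 169 x 0.454 0.574 z [0.008 0.014 0.229 0.23 ]
0.13 174 x 0.452 0.575 z [0.014 0.019 0.216 0.221]
0.14 196 x 0.429 0.575 z [0.02  0.027 0.219 0.221]
0.15 185 x 0.455 0.575 z [0.027 0.034 0.219 0.222]
0.16 129 x 0.452 0.576 z [0.017 0.039 0.22  0.222]
0.17 118 x 0.455 0.575 z [0.025 0.218 0.229 0.23 ]
0.18 375 x 0.496 0.576 z [0.03  0.125 0.231 0.239]
0.19 177 x 0.464 0.577 z [0.014 0.126 0.236 0.238]
0.2 153 x 0.455 0.577 z [0.011 0.032 0.234 0.239]
0.21 69 x 0.458 0.577 z [0.011 0.015 0.227 0.229]
0.22 9 x 0.458 0.573 z [0.011 0.013 0.015 0.015]
```

```bash
sleep 1
```

```text
(no output)
```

View pics/crop_top.png

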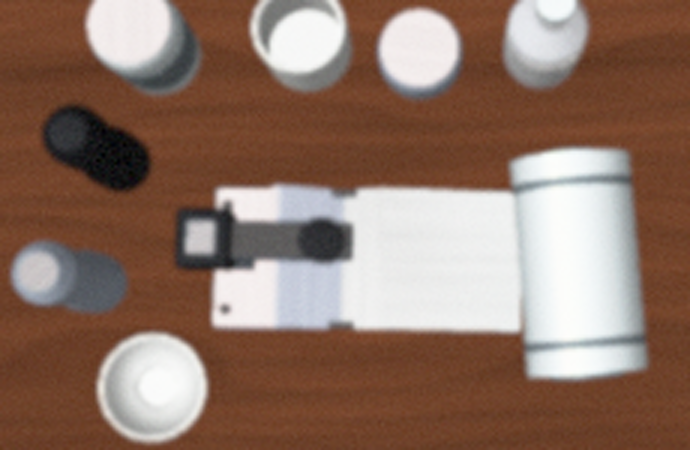

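View pics/crop_sc.png

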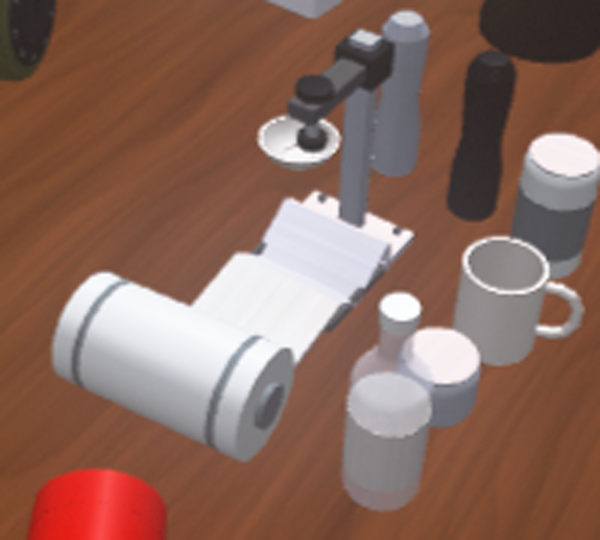

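```bash
cat > s3.py <<'E'
from h import *
P=np.load("top0.npy").reshape(-1,3); im=cv2.imread("pics/top0.png").reshape(-1,3).astype(int)
b,g,r=im.T
for nm,m in(("red",(r>150)&(g<60)&(b<60)),("yellow",(r>150)&(g>130)&(b<80))):
    Y=P[m&(P[:,2]>.02)]; print(nm,m.sum(),np.nanpercentile(Y,[1,99],axis=0).round(3))
    k=Y[:,1].argmax(); print(Y[k])
from scipy.stats import linregress
X=np.concatenate([np.load("top0.npy").reshape(-1,3),np.load("scene0.npy").reshape(-1,3)])
lo=[];hi=[]
for Z in (np.load("top0.npy").reshape(-1,3),np.load("scene0.npy").reshape(-1,3)):
  e=[]
  for y in np.arange(.0,.22,.005):
    m=(abs(Z[:,1]-y)<.0025)&(Z[:,0]>.435)&(Z[:,0]<.59)&(Z[:,2]>.008)&(Z[:,2]<.06)
    W=Z[m,0]
    if len(W)>10:e.append((y,W.min(),W.max()))
  e=np.array(e)
  for c in(1,2):
    s=np.polyfit(e[:,0],e[:,c],1); print(s)
# lip / bottom / press button
m=(X[:,2]>.222)&(X[:,1]<.14)&(X[:,1]>.05)&(abs(X[:,0]-.51)<.06); print("button",X[m].min(0),X[m].max(0),np.median(X[m],0))
E
python3 s3.py
```

```text
red 2665 [[ 0.523 -0.407  0.066]
 [ 0.669 -0.232  0.102]]
[ 0.58067876 -0.22392298  0.07948682]
yellow 3211 [[ 0.205 -0.366  0.047]
 [ 0.318 -0.182  0.103]]
[ 0.23738188 -0.18013432  0.06826243]
[0.02601567 0.45267238]
[0.0260049  0.57031018]
[0.08261858 0.44865525]
[0.02892655 0.57020071]
button [0.49682354 0.08897227 0.22208994] [0.52986141 0.12461178 0.23209041] [0.51454025 0.10557874 0.22684039]
```

Emit:
{"api": "servo_tool", "payload": {"rows": [[0.03,0.02,0,0,0,0.12,1],[0.06,0.05,0,0,0,0.24,1],[0.09,0.08,0,0,0,0.36,1],[0.12,0.11,0,0,0,0.48,1],[0.15,0.14,0,0,0,0.6,1],[0.18,0.17,0,0,0,0.72,1],[0.21,0.2,0,0,0,0.84,1],[0.24,0.23,0,0,0,0.96,1]]}}

```text
time_s: 1.97
ee_pos: [0.4626, -0.2738, 0.2057]
eef_rot: [3.141, 0.0, 1.388]
force: [1.0, -0.1, 0.8]
grip_width: 0.0942
```

Emit:
{"api": "servo_tool", "payload": {"rows": [[0.022,0.035,0,0,0,0.08,1],[0.044,0.07,-0.01,0,0,0.157,1],[0.044,0.095,-0.03,0,0,0.157,1],[0.044,0.095,-0.06,0,0,0.157,1],[0.044,0.095,-0.09,0,0,0.157,1],[0.044,0.095,-0.12,0,0,0.157,1],[0.044,0.095,-0.15,0,0,0.157,1],[0.044,0.095,-0.165,0,0,0.157,1]]}}

```text
time_s: 2.63
ee_pos: [0.5052, -0.1781, 0.0374]
eef_rot: [-3.139, -0.001, 1.545]
force: [-0.1, -0.1, -0.5]
grip_width: 0.094
```

```bash
cat > s4.py <<'E'
from h import *
import sys
tag=sys.argv[1]
o=ctrl.get_obs(); print(o["time_s"],o["ee_pos"].round(4),o["eef_rot"].round(3),o["force"].round(1))
from scipy.optimize import least_squares
ylo,yhi=float(sys.argv[2]),float(sys.argv[3])
for n in("top","scene"):
    p=cams.camera(n); save(tag+"_"+n+".png",p["image"]); I=p["image"].reshape(-1,3).astype(int)
    X=cloud(p).reshape(-1,3)
    bright=(I.min(1)>90)&(I.max(1)-I.min(1)<40)
    Y=X[bright&(X[:,0]>.40)&(X[:,0]<.62)&(X[:,1]>ylo)&(X[:,1]<yhi)&(X[:,2]>.055)&(X[:,2]<.135)]
    if len(Y)<50: print(n,len(Y)); continue
    def f(q):
        a=np.array([np.cos(q[3]),np.sin(q[3]),0]); d=Y-[.51,q[0],q[1]]; d=d-np.outer(d@a,a)
        return np.linalg.norm(d,axis=1)-.05
    s=least_squares(lambda q:f([q[0],q[1],0,q[2]]),[np.median(Y[:,1]),.06,0],loss='soft_l1',f_scale=.002); q=s.x
    print(n,len(Y),"y@x=.51",q[0].round(4),"z",q[1].round(4),"yaw",q[2].round(4),"res",np.abs(s.fun).mean().round(4),"x",np.percentile(Y[:,0],[0.5,99.5]).round(3))
E
python3 s4.py a -.2 0.0
```

```text
2.6333 [ 0.5052 -0.1781  0.0374] [-3.139e+00 -1.000e-03  1.545e+00] [-0.1 -0.1 -0.5]
top 2626 y@x=.51 -0.0931 z 0.0488 yaw 0.0634 res 0.0018 x [0.41  0.596]
scene 1310 y@x=.51 -0.0942 z 0.0513 yaw 0.0774 res 0.0097 x [0.438 0.597]
```

Emit:
{"api": "servo_tool", "payload": {"rows": [[0.001,0.004,-0.002,0,0,0,1],[0.001,0.008,-0.002,0,0,0,1],[0.001,0.012,-0.002,0,0,0,1],[0.001,0.016,-0.002,0,0,0,1],[0.002,0.019,-0.002,0,0,0,1],[0.002,0.021,-0.002,0,0,0,1],[0.002,0.023,-0.002,0,0,0,1],[0.002,0.025,-0.002,0,0,0,1]]}}

```text
time_s: 3.4
ee_pos: [0.5073, -0.153, 0.0364]
eef_rot: [-3.138, -0.001, 1.545]
force: [-0.8, 0.1, 1.0]
grip_width: 0.0945
```

Emit:
{"api": "servo_tool", "payload": {"rows": [[0,0.002,0,0,0,0,1],[0,0.004,0,0,0,0,1],[0,0.006,0,0,0,0,1],[0,0.008,0,0,0,0,1],[0,0.01,0,0,0,0,1],[0,0.012,0,0,0,0,1],[0,0.014,0,0,0,0,1],[0,0.016,0,0,0,0,1]]}}

```text
time_s: 4.07
ee_pos: [0.5073, -0.1368, 0.0364]
eef_rot: [-3.138, -0.002, 1.545]
force: [-0.1, 0.9, -0.1]
grip_width: 0.0938
```

```bash
python3 s4.py b -.2 0.05
```

```text
4.0667 [ 0.5073 -0.1368  0.0364] [-3.138e+00 -2.000e-03  1.545e+00] [-0.1  0.9 -0.1]
top 2017 y@x=.51 -0.0717 z 0.049 yaw 0.0645 res 0.0017 x [0.411 0.594]
scene 1185 y@x=.51 -0.0716 z 0.0503 yaw 0.062 res 0.0085 x [0.415 0.595]
```

Emit:
{"api": "servo_tool", "payload": {"rows": [[0,0.003,0,0,0,0,1],[0,0.006,0,0,0,0,1],[0,0.009,0,0,0,0,1],[0,0.012,0,0,0,0,1],[0,0.015,0,0,0,0,1],[0,0.018,0,0,0,0,1],[0,0.021,0,0,0,0,1],[0.001,0.024,0,0,0,0,1]]}}

```text
time_s: 4.83
ee_pos: [0.5083, -0.1126, 0.0365]
eef_rot: [-3.138, -0.001, 1.545]
force: [-0.9, -3.3, 1.8]
grip_width: 0.0942
```

Emit:
{"api": "servo_tool", "payload": {"rows": [[0,0.002,0,0,0,0,1],[0,0.004,0,0,0,0,1],[0,0.006,0,0,0,0,1],[0,0.008,0,0,0,0,1],[0,0.01,0,0,0,0,1],[0,0.012,0,0,0,0,1],[0,0.014,0,0,0,0,1],[0,0.016,0,0,0,0,1]]}}

```text
time_s: 5.5
ee_pos: [0.5083, -0.0965, 0.0365]
eef_rot: [-3.138, -0.001, 1.545]
force: [0.4, -3.2, 2.4]
grip_width: 0.094
```

```bash
python3 s4.py c -.15 0.1
```

```text
5.5 [ 0.5083 -0.0965  0.0365] [-3.138e+00 -1.000e-03  1.545e+00] [ 0.4 -3.2  2.4]
top 1689 y@x=.51 -0.0369 z 0.0539 yaw -0.0225 res 0.0018 x [0.412 0.597]
scene 1187 y@x=.51 -0.0372 z 0.0549 yaw -0.0316 res 0.0075 x [0.411 0.595]
```

Emit:
{"api": "servo_tool", "payload": {"rows": [[0,0.003,0,0,0,0,1],[0,0.006,0,0,0,0,1],[0,0.009,0.001,0,0,0,1],[0,0.012,0.001,0,0,0,1],[0,0.015,0.002,0,0,0,1],[0,0.018,0.002,0,0,0,1],[0,0.021,0.003,0,0,0,1],[0.001,0.024,0.003,0,0,0,1]]}}

```text
time_s: 6.27
ee_pos: [0.5092, -0.0718, 0.0395]
eef_rot: [-3.138, -0.002, 1.545]
force: [-1.2, -2.1, 1.6]
grip_width: 0.0941
```

Emit:
{"api": "servo_tool", "payload": {"rows": [[0,0.003,0,0,0,0,1],[0,0.006,0,0,0,0,1],[0,0.009,0.001,0,0,0,1],[0,0.012,0.001,0,0,0,1],[0,0.015,0.002,0,0,0,1],[0,0.018,0.002,0,0,0,1],[0,0.021,0.003,0,0,0,1],[0.001,0.024,0.003,0,0,0,1]]}}

```text
time_s: 6.93
ee_pos: [0.5101, -0.0475, 0.0426]
eef_rot: [-3.138, -0.002, 1.545]
force: [-0.1, -3.6, 1.5]
grip_width: 0.0936
```

Emit:
{"api": "servo_tool", "payload": {"rows": [[0,0.003,0,0,0,0,1],[0,0.006,0,0,0,0,1],[0,0.009,0.001,0,0,0,1],[0,0.012,0.001,0,0,0,1],[0,0.015,0.002,0,0,0,1],[0,0.018,0.002,0,0,0,1],[0,0.021,0.003,0,0,0,1],[0.001,0.024,0.003,0,0,0,1]]}}

```text
time_s: 7.6
ee_pos: [0.511, -0.0232, 0.0458]
eef_rot: [-3.138, -0.002, 1.545]
force: [-0.5, -3.2, 1.7]
grip_width: 0.094
```

```bash
python3 s4.py d -.08 0.15
```

```text
7.6 [ 0.511  -0.0232  0.0458] [-3.138e+00 -2.000e-03  1.545e+00] [-0.5 -3.2  1.7]
top 1336 y@x=.51 0.0367 z 0.0682 yaw -0.0237 res 0.0018 x [0.413 0.598]
scene 1301 y@x=.51 0.0368 z 0.07 yaw -0.028 res 0.0074 x [0.413 0.598]
```

Emit:
{"api": "servo_tool", "payload": {"rows": [[0,0.003,0,0,0,0,1],[0,0.006,0,0,0,0,1],[0,0.009,0.001,0,0,0,1],[0,0.012,0.001,0,0,0,1],[0,0.015,0.002,0,0,0,1],[0,0.018,0.002,0,0,0,1],[0,0.021,0.003,0,0,0,1],[0.001,0.024,0.003,0,0,0,1]]}}

```text
time_s: 8.37
ee_pos: [0.5121, 0.0014, 0.0487]
eef_rot: [-3.137, -0.002, 1.546]
force: [-0.6, -3.3, 2.0]
grip_width: 0.0938
```

Emit:
{"api": "servo_tool", "payload": {"rows": [[0,0.001,0,0,0,0,1],[0,0.003,0,0,0,0,1],[0,0.004,0,0,0,0,1],[0,0.006,0,0,0,0,1],[0,0.007,0,0,0,0,1],[0,0.009,0,0,0,0,1],[0,0.01,0,0,0,0,1],[0,0.012,0,0,0,0,1]]}}

```text
time_s: 9.03
ee_pos: [0.512, 0.0136, 0.0486]
eef_rot: [-3.137, -0.002, 1.545]
force: [-0.9, 1.0, -0.0]
grip_width: 0.0942
```

```bash
python3 s4.py e -.05 0.2
```

```text
9.0333 [0.512  0.0136 0.0486] [-3.137e+00 -2.000e-03  1.545e+00] [-0.9  1.  -0. ]
top 954 y@x=.51 0.0733 z 0.0748 yaw -0.0222 res 0.0018 x [0.414 0.6  ]
scene 1481 y@x=.51 0.0757 z 0.0775 yaw -0.0256 res 0.0141 x [0.414 0.599]
```

Emit:
{"api": "servo_tool", "payload": {"rows": [[0,0.001,0,0,0,0,1],[0,0.002,0,0,0,0,1],[0,0.003,0,0,0,0,1],[0,0.003,0,0,0,0,1],[0,0.003,0,0,0,0,1],[0,0.003,0,0,0,0,1],[0,0.003,0,0,0,0,1],[0,0.003,0,0,0,0,1]]}}

```text
time_s: 9.8
ee_pos: [0.512, 0.0167, 0.0486]
eef_rot: [-3.137, -0.002, 1.546]
force: [-0.3, -0.1, 0.9]
grip_width: 0.0941
```

```bash
python3 s4.py f 0 0.2
```

```text
9.8 [0.512  0.0167 0.0486] [-3.137e+00 -2.000e-03  1.546e+00] [-0.3 -0.1  0.9]
top 1632 y@x=.51 0.1075 z 0.062 yaw -0.0272 res 0.0019 x [0.414 0.6  ]
scene 1246 y@x=.51 0.1079 z 0.0649 yaw -0.0327 res 0.0174 x [0.441 0.6  ]
```

Emit:
{"api": "servo_tool", "payload": {"rows": [[0,-0.01,0,0,0,0,1],[0,-0.03,0.0,0,0,0,1],[0,-0.045,0.02,0,0,0,1],[0,-0.05,0.055,0,0,0,0],[0,-0.05,0.095,0,0,0,-1],[0,-0.05,0.135,0,0,0,-1],[0,-0.05,0.175,0,0,0,-1],[0,-0.05,0.215,0,0,0,-1]]}}

```text
time_s: 10.57
ee_pos: [0.5114, -0.034, 0.2658]
eef_rot: [-3.138, -0.002, 1.545]
force: [0.7, 0.8, -0.3]
grip_width: 0.0641
```

```bash
python3 s4.py g 0 0.2; python3 - <<'E'
from h import *
R=[]
for n in("scene","top"):
    p=cams.camera(n); l=cams.place_of(p,"clamp_press"); print(n,l[:2])
    if n=="top": save("g2.png",p["image"])
    X=cloud(p).reshape(-1,3); m=(X[:,2]>.224)&(X[:,1]<.135)&(X[:,1]>.06)&(abs(X[:,0]-.513)<.03)
    print(m.sum(),X[m].min(0),X[m].max(0),np.percentile(X[m,2],[50,90]))
    if l: R.append(ray(p,*(np.array(l[0]["at"])*[640,400])))
if len(R)==2: print(tri(*R))
E
```

```text
10.5667 [ 0.5114 -0.034   0.2658] [-3.138e+00 -2.000e-03  1.545e+00] [ 0.7  0.8 -0.3]
top 2687 y@x=.51 0.1075 z 0.0619 yaw -0.0297 res 0.0018 x [0.412 0.596]
scene 2279 y@x=.51 0.1087 z 0.0651 yaw -0.0278 res 0.0054 x [0.414 0.599]
scene [{'at': [0.5255, 0.421], 'p': 0.97}]
91 [0.49798156 0.08832818 0.22409068] [0.52941983 0.12280471 0.23131055] [0.22916072 0.23059834]
top [{'at': [0.4278, 0.519], 'p': 0.8}]
166 [0.49935092 0.09038364 0.22403039] [0.52957639 0.12285148 0.23077829] [0.22659744 0.22944122]
(array([0.5166758 , 0.11174305, 0.22705011]), np.float64(0.002046854119974289))
```

View pics/g_scene.png

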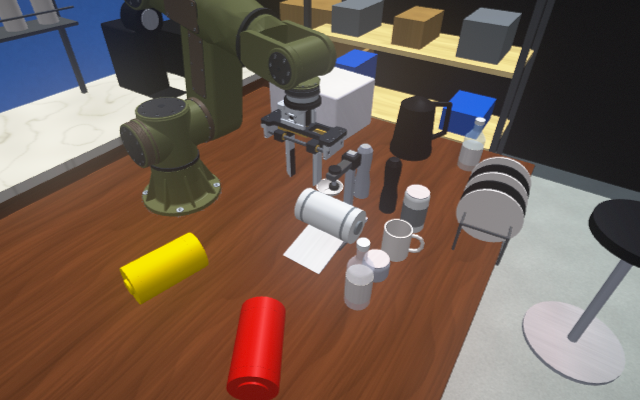

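Emit:
{"api": "servo_tool", "payload": {"rows": [[0.001,0.025,0,0,0,0,-1],[0.002,0.055,0,0,0,0,-1],[0.003,0.085,0,0,0,0,-1],[0.003,0.115,0,0,0,0,-1],[0.003,0.135,0,0,0,0,-1],[0.003,0.141,0,0,0,0,-1],[0.003,0.141,-0.015,0,0,0,-1],[0.003,0.141,-0.025,0,0,0,-1]]}}

```text
time_s: 11.53
ee_pos: [0.5141, 0.1073, 0.2351]
eef_rot: [-3.133, -0.002, 1.546]
force: [0.9, -0.2, -1.5]
grip_width: 0.0007
```

```bash
python3 - <<'E'
from h import *
o=ctrl.get_obs(); print(o["ee_pos"],o["force"])
p=cams.camera("scene"); save("h_s.png",cv2.resize(p["image"][100:260,250:430],None,fx=4,fy=3.7))
E
```

```text
[0.51406514 0.10727616 0.23513712] [ 0.92983243 -0.19606165 -1.51068076]
```

View pics/h_s.png

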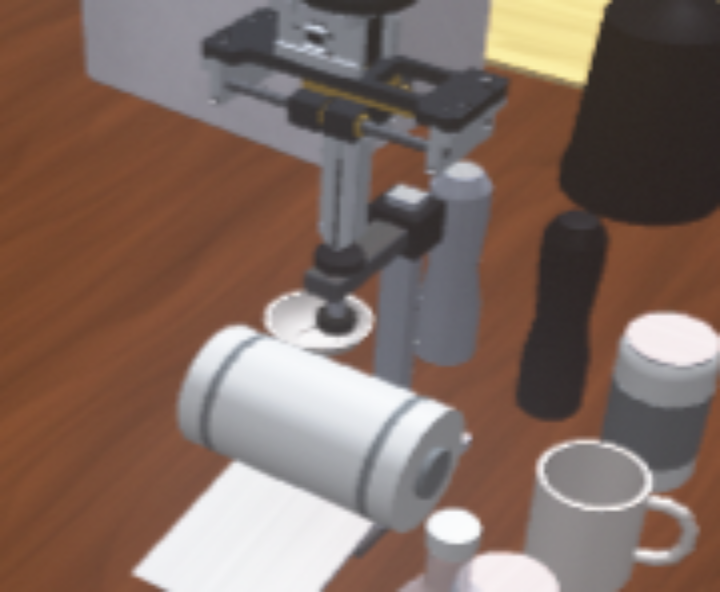

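Emit:
{"api": "servo_tool", "payload": {"rows": [[0,0,0,0,0,0,-1],[0,0,-0.002,0,0,0,-1],[0,0,-0.004,0,0,0,-1],[0,0,-0.007,0,0,0,-1],[0,0,-0.01,0,0,0,-1],[0,0,-0.013,0,0,0,-1],[0,0,-0.016,0,0,0,-1],[0,0,-0.018,0,0,0,-1]]}}

```text
time_s: 12.25
ee_pos: [0.5137, 0.1065, 0.2158]
eef_rot: [-3.131, -0.001, 1.545]
force: [-1.9, -2.9, 5.6]
grip_width: 0.0005
```

```bash
cat > s5.py <<'E'
from h import *
import sys
o=ctrl.get_obs(); print(o["time_s"],o["ee_pos"].round(4),o["force"].round(2),o["joint_vel"].round(3))
p=cams.camera("scene"); save(sys.argv[1],cv2.resize(p["image"][140:240,290:390],None,fx=6,fy=6,interpolation=cv2.INTER_CUBIC))
E
python3 s5.py i.png
```

```text
12.25 [0.5137 0.1065 0.2158] [-1.88 -2.89  5.62] [ 0.002  0.018  0.031 -0.001 -0.048 -0.001]
```

View pics/i.png

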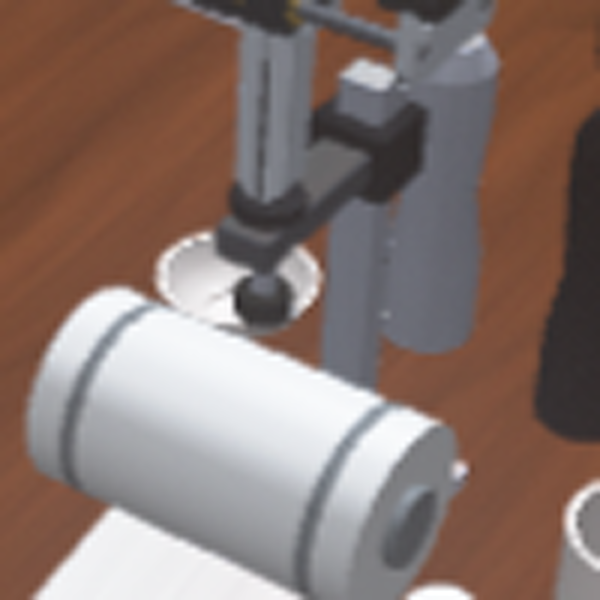

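Emit:
{"api": "servo_tool", "payload": {"rows": [[0,0,-0.002,0,0,0,-1],[0,0,-0.004,0,0,0,-1],[0,0,-0.006,0,0,0,-1],[0,0,-0.008,0,0,0,-1],[0,0,-0.01,0,0,0,-1],[0,0,-0.012,0,0,0,-1],[0,0,-0.014,0,0,0,-1],[0,0,-0.016,0,0,0,-1]]}}

```text
time_s: 12.97
ee_pos: [0.5137, 0.1064, 0.2]
eef_rot: [-3.132, -0.001, 1.545]
force: [-2.5, -0.5, 6.3]
grip_width: 0.0002
```

```bash
python3 s5.py j.png
```

```text
12.9667 [0.5137 0.1064 0.2   ] [-2.54 -0.51  6.34] [-0.001  0.021  0.032  0.001 -0.05  -0.002]
```

View pics/j.png

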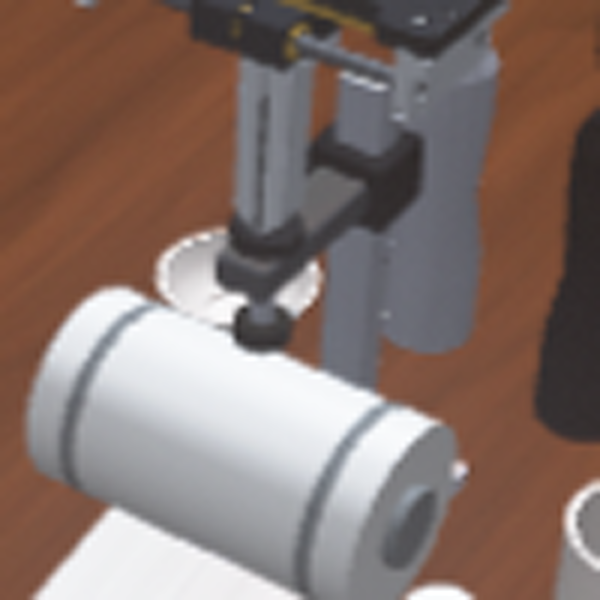

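```bash
python3 - <<'E'
from h import *
p=cams.camera("scene")
for z in(.2,.15,.14,.13,.125,.12,.115): print(z,proj(p,[.514,.107,z]))
R,c=c2w(p); print(c)
E
```

```text
0.2 (np.float64(334.4824410860289), np.float64(177.43946399393752))
0.15 (np.float64(333.7603931649786), np.float64(192.56210353424208))
0.14 (np.float64(333.6209239993211), np.float64(195.4831588516758))
0.13 (np.float64(333.4830362835034), np.float64(198.3710921349875))
0.125 (np.float64(333.4146770873446), np.float64(199.80281356598363))
0.12 (np.float64(333.346703270924), np.float64(201.22646356751264))
0.115 (np.float64(333.2791115844943), np.float64(202.64211020258972))
[ 0.93996661 -0.64512528  0.80062489]
```

Emit:
{"api": "servo_tool", "payload": {"rows": [[0,0,-0.001,0,0,0,-1],[0,0,-0.002,0,0,0,-1],[0,0,-0.003,0,0,0,-1],[0,0,-0.004,0,0,0,-1],[0,0,-0.005,0,0,0,-1],[0,0,-0.006,0,0,0,-1],[0,0,-0.007,0,0,0,-1],[0,0,-0.008,0,0,0,-1]]}}

```text
time_s: 13.73
ee_pos: [0.5138, 0.1064, 0.1921]
eef_rot: [-3.132, -0.001, 1.545]
force: [-2.9, 0.5, 6.5]
grip_width: 0.0006
```

Emit:
{"api": "servo_tool", "payload": {"rows": [[0,0,-0.0003,0,0,0,-1],[0,0,-0.0006,0,0,0,-1],[0,0,-0.0009,0,0,0,-1],[0,0,-0.0012,0,0,0,-1],[0,0,-0.0015,0,0,0,-1],[0,0,-0.0018,0,0,0,-1],[0,0,-0.0019,0,0,0,-1],[0,0,-0.002,0,0,0,-1]]}}

```text
time_s: 14.4
ee_pos: [0.5138, 0.1064, 0.1904]
eef_rot: [-3.132, -0.002, 1.545]
force: [-2.5, -0.9, 5.0]
grip_width: 0.0003
```

```bash
python3 s5.py k.png
```

```text
14.4 [0.5138 0.1064 0.1904] [-2.5  -0.88  4.96] [ 0.001  0.     0.001  0.    -0.002 -0.001]
```

View pics/k.png

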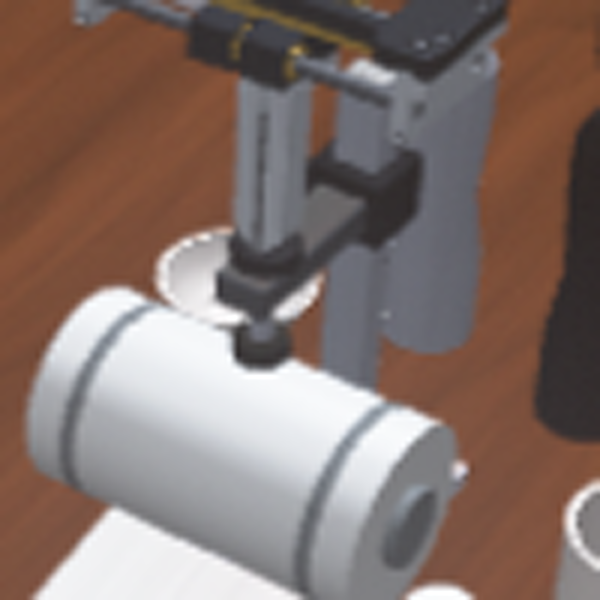

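Emit:
{"api": "servo_tool", "payload": {"rows": [[0,0,-0.0003,0,0,0,-1],[0,0,-0.0006,0,0,0,-1],[0,0,-0.0009,0,0,0,-1],[0,0,-0.0012,0,0,0,-1],[0,0,-0.0015,0,0,0,-1],[0,0,-0.0018,0,0,0,-1],[0,0,-0.0021,0,0,0,-1],[0,0,-0.0024,0,0,0,-1]]}}

```text
time_s: 15.12
ee_pos: [0.5138, 0.1064, 0.1882]
eef_rot: [-3.133, -0.002, 1.545]
force: [-2.4, 0.1, 5.5]
grip_width: 0.0006
```

Emit:
{"api": "servo_tool", "payload": {"rows": [[0,0,-0.0003,0,0,0,-1],[0,0,-0.0006,0,0,0,-1],[0,0,-0.0009,0,0,0,-1],[0,0,-0.0012,0,0,0,-1],[0,0,-0.0014,0,0,0,-1],[0,0,-0.0016,0,0,0,-1],[0,0,-0.0018,0,0,0,-1],[0,0,-0.002,0,0,0,-1]]}}

```text
time_s: 15.78
ee_pos: [0.5138, 0.1064, 0.1866]
eef_rot: [-3.133, -0.002, 1.545]
force: [-2.2, 0.0, 5.1]
grip_width: 0.0002
```

Emit:
{"api": "servo_tool", "payload": {"rows": [[0,0,-0.0003,0,0,0,-1],[0,0,-0.0006,0,0,0,-1],[0,0,-0.0009,0,0,0,-1],[0,0,-0.0012,0,0,0,-1],[0,0,-0.0014,0,0,0,-1],[0,0,-0.0016,0,0,0,-1],[0,0,-0.0018,0,0,0,-1],[0,0,-0.002,0,0,0,-1]]}}

```text
time_s: 16.45
ee_pos: [0.5138, 0.1064, 0.1848]
eef_rot: [-3.133, -0.002, 1.545]
force: [-3.3, -0.0, 6.5]
grip_width: 0.0008
```

Emit:
{"api": "servo_tool", "payload": {"rows": [[0,0,-0.0002,0,0,0,-1],[0,0,-0.0004,0,0,0,-1],[0,0,-0.0006,0,0,0,-1],[0,0,-0.0008,0,0,0,-1],[0,0,-0.001,0,0,0,-1],[0,0,-0.0011,0,0,0,-1],[0,0,-0.0012,0,0,0,-1],[0,0,-0.0013,0,0,0,-1]]}}

```text
time_s: 17.12
ee_pos: [0.5138, 0.1064, 0.1838]
eef_rot: [-3.133, -0.002, 1.545]
force: [-3.6, -0.2, 5.4]
grip_width: 0.0004
```

Emit:
{"api": "servo_tool", "payload": {"rows": [[0,0,-0.0003,0,0,0,-1],[0,0,-0.0006,0,0,0,-1],[0,0,-0.0009,0,0,0,-1],[0,0,-0.0011,0,0,0,-1],[0,0,-0.0013,0,0,0,-1],[0,0,-0.0015,0,0,0,-1],[0,0,-0.0017,0,0,0,-1],[0,0,-0.0019,0,0,0,-1]]}}

```text
time_s: 17.78
ee_pos: [0.5138, 0.1064, 0.1821]
eef_rot: [-3.133, -0.002, 1.545]
force: [-3.2, 0.7, 5.9]
grip_width: 0.0003
```

Emit:
{"api": "servo_tool", "payload": {"rows": [[0,0,-0.0003,0,0,0,-1],[0,0,-0.0006,0,0,0,-1],[0,0,-0.0009,0,0,0,-1],[0,0,-0.0011,0,0,0,-1],[0,0,-0.0013,0,0,0,-1],[0,0,-0.0015,0,0,0,-1],[0,0,-0.0017,0,0,0,-1],[0,0,-0.0019,0,0,0,-1]]}}

```text
time_s: 18.45
ee_pos: [0.5138, 0.1064, 0.1804]
eef_rot: [-3.134, -0.002, 1.545]
force: [-3.6, -0.7, 5.9]
grip_width: -0.0
```

Emit:
{"api": "servo_tool", "payload": {"rows": [[0,0,-0.0003,0,0,0,-1],[0,0,-0.0006,0,0,0,-1],[0,0,-0.0009,0,0,0,-1],[0,0,-0.0011,0,0,0,-1],[0,0,-0.0013,0,0,0,-1],[0,0,-0.0015,0,0,0,-1],[0,0,-0.0016,0,0,0,-1],[0,0,-0.0016,0,0,0,-1]]}}

```text
time_s: 19.12
ee_pos: [0.5138, 0.1064, 0.179]
eef_rot: [-3.134, -0.002, 1.545]
force: [-3.2, -1.1, 5.1]
grip_width: 0.0007
```

```bash
python3 s5.py l.png
```

```text
19.1167 [0.5138 0.1064 0.179 ] [-3.21 -1.09  5.13] [-0.     0.     0.    -0.     0.002 -0.   ]
```

View pics/l.png

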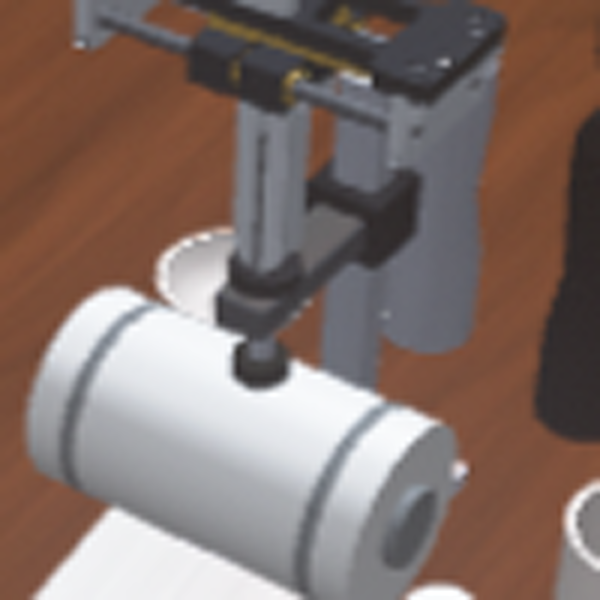

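Emit:
{"api": "servo_tool", "payload": {"rows": [[0,0,-0.0002,0,0,0,-1],[0,0,-0.0004,0,0,0,-1],[0,0,-0.0006,0,0,0,-1],[0,0,-0.0008,0,0,0,-1],[0,0,-0.001,0,0,0,-1],[0,0,-0.0012,0,0,0,-1],[0,0,-0.0014,0,0,0,-1],[0,0,-0.0015,0,0,0,-1]]}}

```text
time_s: 19.83
ee_pos: [0.5138, 0.1064, 0.1777]
eef_rot: [-3.134, -0.002, 1.545]
force: [-3.0, 0.2, 4.6]
grip_width: 0.0003
```

Emit:
{"api": "servo_tool", "payload": {"rows": [[0,0,-0.0002,0,0,0,-1],[0,0,-0.0004,0,0,0,-1],[0,0,-0.0006,0,0,0,-1],[0,0,-0.0008,0,0,0,-1],[0,0,-0.001,0,0,0,-1],[0,0,-0.0012,0,0,0,-1],[0,0,-0.0014,0,0,0,-1],[0,0,-0.0015,0,0,0,-1]]}}

```text
time_s: 20.5
ee_pos: [0.5138, 0.1064, 0.1767]
eef_rot: [-3.134, -0.002, 1.545]
force: [-4.7, -1.0, 8.2]
grip_width: 0.0004
```

Emit:
{"api": "servo_tool", "payload": {"rows": [[0,0,-0.0001,0,0,0,-1],[0,0,-0.0002,0,0,0,-1],[0,0,-0.0003,0,0,0,-1],[0,0,-0.0004,0,0,0,-1],[0,0,-0.0005,0,0,0,-1],[0,0,-0.0006,0,0,0,-1],[0,0,-0.0006,0,0,0,-1],[0,0,-0.0006,0,0,0,-1]]}}

```text
time_s: 21.17
ee_pos: [0.5139, 0.1064, 0.1766]
eef_rot: [-3.135, -0.002, 1.545]
force: [-3.7, 0.6, 8.2]
grip_width: 0.0004
```

Emit:
{"api": "servo_tool", "payload": {"rows": [[0,0,-0.0002,0,0,0,-1],[0,0,-0.0004,0,0,0,-1],[0,0,-0.0006,0,0,0,-1],[0,0,-0.0008,0,0,0,-1],[0,0,-0.0009,0,0,0,-1],[0,0,-0.001,0,0,0,-1],[0,0,-0.0011,0,0,0,-1],[0,0,-0.0011,0,0,0,-1]]}}

```text
time_s: 21.83
ee_pos: [0.5139, 0.1065, 0.1762]
eef_rot: [-3.135, -0.002, 1.545]
force: [-5.0, 0.5, 9.9]
grip_width: 0.0004
```

Emit:
{"api": "servo_tool", "payload": {"rows": [[0,0,-0.0002,0,0,0,-1],[0,0,-0.0004,0,0,0,-1],[0,0,-0.0006,0,0,0,-1],[0,0,-0.0008,0,0,0,-1],[0,0,-0.001,0,0,0,-1],[0,0,-0.0011,0,0,0,-1],[0,0,-0.0011,0,0,0,-1],[0,0,-0.0011,0,0,0,-1]]}}

```text
time_s: 22.5
ee_pos: [0.5139, 0.1064, 0.1757]
eef_rot: [-3.135, -0.002, 1.545]
force: [-6.2, 0.0, 12.1]
grip_width: 0.0001
```

Emit:
{"api": "servo_tool", "payload": {"rows": [[0,0,0.001,0,0,0,-1],[0,0,0.002,0,0,0,-1],[0,0,0.004,0,0,0,-1],[0,0,0.008,0,0,0,-1],[0,0,0.016,0,0,0,-1],[0,0,0.03,0,0,0,-1],[0,0,0.05,0,0,0,-1],[0,0,0.07,0,0,0,-1]]}}

```text
time_s: 23.17
ee_pos: [0.5138, 0.1064, 0.2469]
eef_rot: [-3.135, -0.002, 1.545]
force: [-0.3, 0.2, 0.7]
grip_width: 0.0002
```

Emit:
{"api": "servo_tool", "payload": {"rows": [[0,-0.01,0.02,0,0,0,-1],[0,-0.03,0.03,0,0,0,-1],[0,-0.06,0.03,0,0,0,-1],[0,-0.09,0.03,0,0,0,-1],[0,-0.12,0.03,0,0,0,-1],[0,-0.14,0.03,0,0,0,-1],[0,-0.15,0.03,0,0,0,-1],[0,-0.15,0.03,0,0,0,-1]]}}

```text
time_s: 23.83
ee_pos: [0.5138, -0.045, 0.2773]
eef_rot: [-3.136, -0.002, 1.543]
force: [-0.6, 0.9, 0.1]
grip_width: 0.0008
```

```bash
python3 s4.py m 0.03 0.2; python3 - <<'E'
from h import *
p=cams.camera("top"); X=cloud(p)
m=(abs(X[...,0]-.514)<.012)&(abs(X[...,1]-.107)<.012)&(X[...,2]>.14); print("button z",np.percentile(X[m][:,2],[10,50,90]))
q=cams.camera("scene"); save("n.png",cv2.resize(q["image"][140:240,290:390],None,fx=6,fy=6,interpolation=cv2.INTER_CUBIC))
R0={"dish":(225.7,260.7),"mug":(272.1,149),"mill_a":(202.3,223.2),"water":(346.9,152.1),"tin":(308.7,152.8),"spent":(225.7,147.9)}
for n in R0:
    l=cams.place_of(p,n); print(n,[np.round(np.array(d["at"])*[640,400]-R0[n],1) for d in l[:2]])
E
```

```text
23.8333 [ 0.5138 -0.045   0.2773] [-3.136e+00 -2.000e-03  1.543e+00] [-0.6  0.9  0.1]
top 2691 y@x=.51 0.1075 z 0.0619 yaw -0.0293 res 0.0018 x [0.412 0.596]
scene 2213 y@x=.51 0.1087 z 0.0651 yaw -0.0266 res 0.0053 x [0.415 0.598]
button z [0.17219591 0.17477449 0.17713981]
dish [array([-2.7, -3.1]), array([ 69.1, -43.7])]
mug [array([ 3.4, -0.4])]
mill_a [array([0.6, 1.4]), array([  4.6, -38.3])]
water [array([-1.1, -1.7]), array([-112. ,   57.8])]
tin [array([ 1., -3.])]
spent [array([-2.7,  1.4])]
```

View pics/n.png

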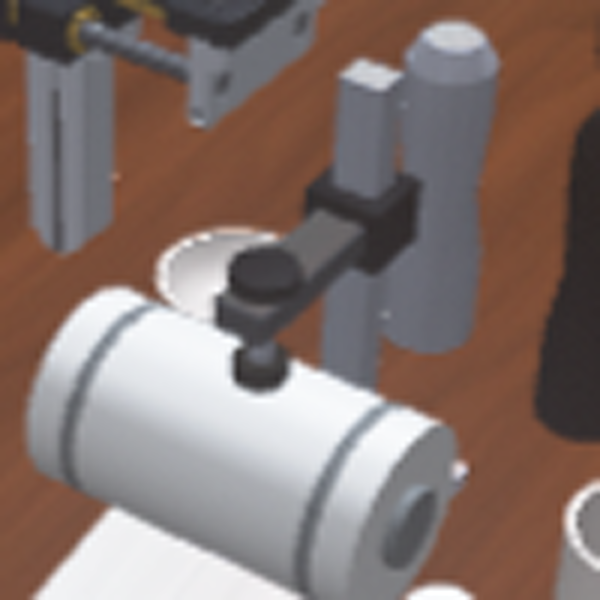

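View pics/m_top.png

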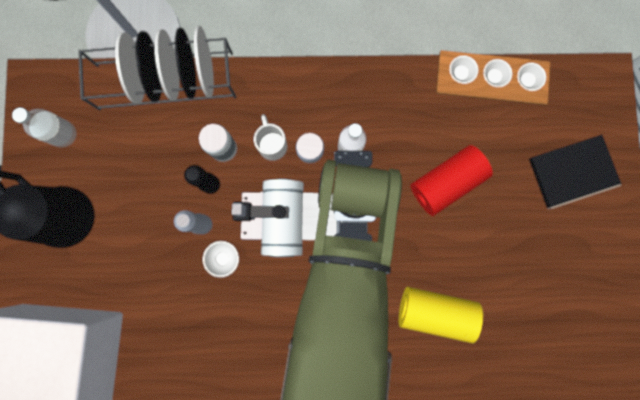

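The pictures show the pad bearing on the cartridge at crop (262,375), the clamp arm still down, and every bystander in its starting place. The button depth of about 0.175 matches where I left it.

```bash
python3 -c "
from station import hand_in
print(hand_in())"
```

```text
the job is handed in; nothing more can be done
None
```

I rolled the white cartridge up the ramp with the two open fingers, which squared it on the way. It dropped into the vee and settled by itself. I then pushed the clamp down by feel, let go, and handed the job in at about 24 s. The hand-in gave no verdict.

- **Seating:** The last depth fits put the cartridge about 1 mm or less from the vee's centre plane, 62–65 mm up, about 8 mm off midway, and within about 0.005 rad of square. The two cameras differed by 1 mm in y and 3 mm in height.
- **Clamp force:** The last push read 12.1 N on the tool, against 5–6 N while the arm slid freely. I worked out about 6.5 N on the pad from that; it was not measured directly, and single readings vary by about 1 N. After I let go, the button stayed at about 0.175 m, so the clamp did not spring back.
- **Other things on the counter:** The dish, mug, black mill, water bottle, tin and old canister showed shifts of at most about 4 pixels (roughly 10 mm), which is within the network's error. I checked the steel mill only by eye; it looks unmoved.
- **Fingers on the cartridge:** The pushing force read at the end of each move was about 4 N at most.

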